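# Report the jar that missed the glaze

### The arm

A 7-joint arm with a two-finger parallel gripper is mounted at the origin on the work surface. World frame = base frame: x ahead of the robot, y to its left, z up, the work surface at z = 0. Lengths are in mm, angles in rad, forces in N, time in s.
With the tool pointing down it reaches from about 400 to 850 mm from the base axis. Payload 10.4 kg.
Tool frame: the origin (TCP) lies between the finger pads, 19 mm behind the fingertips; this is the grasp point; z points along the fingers, y is the line along which they close (so a half turn about z gives the same grasp; the last joint's range is limited). The gripper opens to 87 mm and grips with 3 to 60 N. Pads are 19 mm wide; open, the fingers measure 117 mm over their backs; the gripper's body (75 mm by 190 mm) begins 51 mm behind the grasp point.
Start: joints at [-1.307, 0.332, -0.065, 1.46, 0.022, 1.35, -0.088], TCP at [176.789, 599.496, 241.276] pointing down, gripper open.
Joint ranges: [-2.6, 2.6], [-0.5, 2.12], [-1.47, 1.34], [0.16, 2.42], [-1.27, 4.41], [0.06, 2.06], [-2.6, 2.6]. Speed limits (rad/s): [2.22, 2.22, 2.79, 2.79, 3.14, 3.14, 3.14].

### API

Orientations are given as a unit quaternion [x, y, z, w].
In Python, from bench import arm gives the robot as it stands. The module is installed in compiled form; this text tells all that it offers.
- The arm moves only by the shell command python3 -m crank 'ROWS' [OPENING]. ROWS is JSON, a list of rows, each a list of 2 entries, a list of its own where there are three numbers: the shift along the tool's x, y, z in mm, then the turn, a rotation vector about the tool's x, y, z in rad. In form: [[[x, y, z], [wx, wy, wz]], ...]. A call has 1 to 5 rows; each row is the pose to reach, as a shift and turn from the pose commanded when the call began, along the tool's axes at that moment; what a row does not reach only later rows make up. A row lasts 1/10 s, in which the tool goes at most 50 mm and 8.59 degrees, less where a joint would pass 70% of its speed; a pose out of reach is approached as far as the arm can. A call with a gripper value outside its range is refused whole. OPENING is the opening, from 0 (shut) to 1 (fully open), set as the call begins (- or left out, the last holds). The fingers move at their own pace and stop on an object; the grip force is fixed at half the most. Time passes only in rows, so rows that repeat a pose let the fingers close. It gives the time, the measured TCP pose, the force, the opening and the grip force at its end, in the units of the state.
- arm.get_obs(): the state, without advancing time (a new reading comes with each control period).
- arm.snapshot(name): name is "side" or "top"; returns a dict with "pixels" (384x512x3 uint8, red, green, blue), "z_map" (384x512 float32, mm along the optical axis (not along the pixel's ray), 0 where there is no reading), "fov_y" (degrees; the focal length in pixels is half the picture's height over the tangent of half this angle, whatever the lens; pixels are square), "cx", "cy" (the principal point, pixels), "cam_to_world" (4x4, takes a point from camera to world coordinates). Camera axes: x right, y up, looking along -z (the intrinsics and any distortion apply to the point x, -y, -z); pixel columns grow to the right and rows downward; lengths in mm; the calibration is good to about 2 mm. A picture is of the moment at which its call begins.
- arm.job_done(): hands the job in; it is judged then, once.
The state is a dict: "clock": time; "q": joint angles; "dq": joint speeds; "effort": joint torques, N m; "tcp_pos": TCP position; "tool_rot": TCP orientation; "ft_force": force on the tool from outside, world axes, zero at the start; "ft_torque": the same for the moment, N m; "opening": opening from 0.0 (shut) to 1.0 (fully open); "grasp_force": force on a finger pad.
Only numpy, scipy, OpenCV 4.12 (cv2) and the standard library are available. Lean on these libraries where they do the work, as an engineer would, in place of code of your own. Each camera call takes 0.05 s, during which the arm holds its last target. There are 200 camera calls.

### The job

One jar on the wooden ware board missed the glaze and must go to rework. Show it to the sorter: point down at the white jar on the board with the fingertips no more than about 5 cm above the middle of its lid and hold still for two seconds, then point down the same way at the middle of the empty blue tray for two seconds, then press the green button fully down, let it come back up and draw away. Do not touch any jar or the tray, do not come down over any navy jar, leave the red button alone and leave everything else where it stands.

Things in the scene. Friction and masses are not known exactly. Their poses are not given: they have to be found in the camera images.
- jar_white_top (a point): The jar that missed the glaze: plain cream-white, the only pale jar on the wooden ware board; squat lidded jar, 64 mm across at its widest, 78 mm tall, its flat lid 54 mm across; the point is the centre of the lid's top face, z up. The board is 12 mm thick with a 20 mm high edge; the six jars stand on it in two rows of three, about 100 mm between centres, and which place holds which jar varies.
- jar_blue1_top (a point): Good jar, glazed dark navy blue, on the ware board; same shape and size as the white one: squat lidded jar, 64 mm across at its widest, 78 mm tall, its flat lid 54 mm across; the point is the centre of the lid's top face, z up.
- jar_blue2_top (a point): Good jar, glazed dark navy blue, on the ware board; same shape and size as the white one: squat lidded jar, 64 mm across at its widest, 78 mm tall, its flat lid 54 mm across; the point is the centre of the lid's top face, z up.
- jar_blue3_top (a point): Good jar, glazed dark navy blue, on the ware board; same shape and size as the white one: squat lidded jar, 64 mm across at its widest, 78 mm tall, its flat lid 54 mm across; the point is the centre of the lid's top face, z up.
- jar_blue4_top (a point): Good jar, glazed dark navy blue, on the ware board; same shape and size as the white one: squat lidded jar, 64 mm across at its widest, 78 mm tall, its flat lid 54 mm across; the point is the centre of the lid's top face, z up.
- jar_blue5_top (a point): Good jar, glazed dark navy blue, on the ware board; same shape and size as the white one: squat lidded jar, 64 mm across at its widest, 78 mm tall, its flat lid 54 mm across; the point is the centre of the lid's top face, z up.
- jar_white: The same white jar as a loose body of about 0.25 kg; origin at the centre of its underside, z up along the jar.
- jar_blue1: The same navy jar as a loose body; origin at the centre of its underside, z up.
- jar_blue2: The same navy jar as a loose body; origin at the centre of its underside, z up.
- jar_blue3: The same navy jar as a loose body; origin at the centre of its underside, z up.
- jar_blue4: The same navy jar as a loose body; origin at the centre of its underside, z up.
- jar_blue5: The same navy jar as a loose body; origin at the centre of its underside, z up.
- rework_tray: Empty blue plastic rework tray, an open box 160 x 200 mm (its x, y), 45 mm high, 5 mm walls and floor, fixed to the table; origin at the centre of its underside, z up.
- rework_tray_in (a point): Centre of the blue tray's inner floor, 5 mm above the table; the rim is 40 mm higher. z up.
- green (a joint): Travel of the green button in m: 0 when released, 0.006 when fully down. A spring returns it; fully down takes about 5 N.
- green_top (a point): Centre of the top face of the round green push button, 40 mm across, pressed straight down; it stands on a grey box 90 x 90 x 40 mm fixed to the table, in a black collar 56 mm across, its cap standing 10 mm proud of the collar and its top 62 mm above the table. Moves with the button.
- red (a joint): Travel of the red button in m: 0 when released, 0.006 when down. Not to be pressed.
- red_top (a point): Centre of the top face of the red push button, on an identical grey box beside the green one; the two boxes may be either way round.
- mug: White handled mug, 76 mm across, 85 mm tall, loose at the back of the table, not on the board; origin at the centre of its underside.
- brush: Hand brush lying at the right of the table; origin under its middle.
- glaze_bottle: Amber-brown jar of glaze with a white cap, 64 mm across, 110 mm tall, standing at the back; origin at the centre of its underside.
- spatula: Spatula lying at the left of the table; origin under its middle.
There are look-alikes about, which are no part of the job. Leave any yellow look-alike of the jar_blue1 alone.

How it is judged:
By the outcome, as a careful person would: the job done as asked, in the order asked, and still so for the second after the job is handed in, with the robot touching nothing.
It also fails if it takes over 51 s, if anything falls off the work surface, if the arm or the gripper's body presses on something with over 40 N, if the wrist force passes 120 N, or if a joint passes its speed limit or range.

## Working session

There is one attempt and no reset: what is moved stays moved. The work goes in short steps, Python scripts to look and compute and a shell command to move; the robot and the scene stay as the last step left them, time stands still between calls to the robot, and variables do not carry over. Pictures are saved under pics/ and viewed, at most 10 in all, crops included, and the job is handed in when it is done.

```bash
mkdir -p pics; python3 - <<'E'
from bench import arm
import cv2,numpy as np,pickle
o=arm.get_obs(); print(o['clock'],o['tcp_pos'],o['tool_rot'],o['opening'],o['ft_force'])
for n in("top","side"):
    s=arm.snapshot(n); pickle.dump(s,open(f'{n}.pkl','wb'))
    cv2.imwrite(f'pics/{n}1.png',cv2.cvtColor(s['pixels'],cv2.COLOR_RGB2BGR))
    print({k:(v if k not in('pixels','z_map') else v.shape) for k,v in s.items()})
E
```

```text
0.0 [176.67927641 599.13675551 240.46608256] [ 1.42860833e-01  9.89742545e-01 -6.88476956e-04 -6.07414612e-05] 0.9983328871702659 [-0.39963282  0.35646274 -0.36459736]
{'pixels': (384, 512, 3), 'z_map': (384, 512), 'fov_y': 51.98917751572266, 'cx': 252.58473779184868, 'cy': 189.9949034246385, 'cam_to_world': array([[-2.37582173e-03,  9.79501249e-01, -2.01424075e-01,
         2.88574159e+02],
       [-9.99993746e-01, -1.79940338e-03,  3.04476521e-03,
         2.14023964e+01],
       [ 2.61990817e-03,  2.01430049e-01,  9.79499398e-01,
         1.32684406e+03],
       [ 0.00000000e+00,  0.00000000e+00,  0.00000000e+00,
         1.00000000e+00]])}
{'pixels': (384, 512, 3), 'z_map': (384, 512), 'fov_y': 55.910009296736334, 'cx': 261.0675935195349, 'cy': 183.57677547047265, 'cam_to_world': array([[ 9.78757859e-01,  1.04653946e-01, -1.76296925e-01,
         3.26697278e+02],
       [-2.04983881e-01,  4.83467254e-01, -8.51023515e-01,
        -1.00979143e+03],
       [-3.82917854e-03,  8.69083981e-01,  4.94649746e-01,
         6.74335902e+02],
       [ 0.00000000e+00,  0.00000000e+00,  0.00000000e+00,
         1.00000000e+00]])}
```

View pics/top1.png

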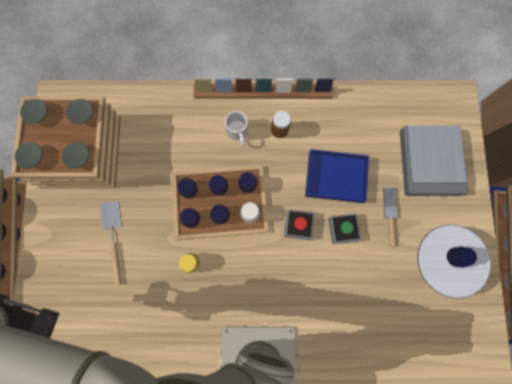

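View pics/side1.png

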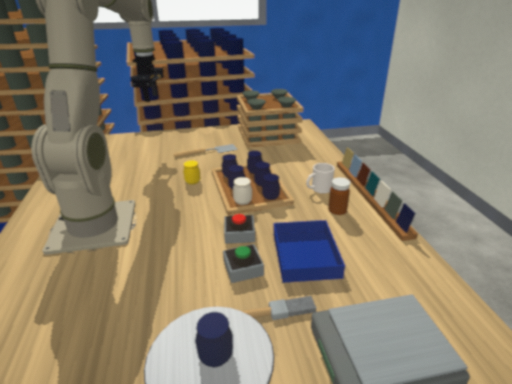

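Candidates for the pale jar in the top view are:
- the cream jar on the board at (250,212)
- the mug at (236,124)
- the white bottle cap at (281,121)

Only the first is on the board. The yellow look-alike is at (189,263), the red button at (301,224), the green button at (347,228) and the tray at (337,176). I'll measure these and enlarge a crop to confirm.

```bash
cat > h.py <<'E'
import numpy as np,cv2,pickle
def ray(s,u,v):
    f=s['pixels'].shape[0]/2/np.tan(np.radians(s['fov_y']/2))
    return np.array([(u-s['cx'])/f,-(v-s['cy'])/f,-1.])
def plane(s,u,v,z):
    T=s['cam_to_world'];d=T[:3,:3]@ray(s,u,v);o=T[:3,3];return o+d*(z-o[2])/d[2]
def depth(s,u,v):
    z=s['z_map'][int(round(v)),int(round(u))];T=s['cam_to_world'];return T[:3,:3]@(ray(s,u,v)*z)+T[:3,3]
def cen(s,rng,box):
    h=cv2.cvtColor(s['pixels'],cv2.COLOR_RGB2HSV);m=cv2.inRange(h,*map(np.array,rng));k=np.zeros_like(m);x0,y0,x1,y1=box;k[y0:y1,x0:x1]=m[y0:y1,x0:x1]
    c=max(cv2.findContours(k,0,2)[0],key=cv2.contourArea);M=cv2.moments(c);return M['m10']/M['m00'],M['m01']/M['m00'],M['m00'],cv2.boundingRect(c),cv2.minAreaRect(c)
E
python3 - <<'E'
from h import *
W=((0,0,150),(179,70,255));G=((50,120,50),(85,255,255));R=((0,150,100),(6,255,255));B=((105,150,40),(125,255,255))
t,s=[pickle.load(open(n+'.pkl','rb')) for n in('top','side')]
for n,cam,rng,box,z in[('white',t,W,(236,198,264,225),90),('green',t,G,(330,215,365,245),62),('red',t,R,(286,210,318,240),62),('tray',t,B,(300,145,375,208),45),
  ('white',s,W,(228,172,256,208),90),('green',s,G,(228,240,258,262),62),('tray',s,B,(268,215,348,285),45)]:
    u,v,a,bb,r=cen(cam,rng,box);print(n,'top' if cam is t else 'side',(round(u),round(v)),a,bb,plane(cam,u,v,z).round(),depth(cam,u,v).round())
    if n=='tray' and cam is t:print([plane(t,*p,45).round() for p in cv2.boxPoints(r)])
print(depth(t,250,209).round(),depth(t,250,212).round(),depth(t,250,218).round(),'table',depth(t,150,200).round(),depth(t,400,300).round())
cv2.imwrite('pics/crop.png',cv2.resize(cv2.cvtColor(t['pixels'],4)[140:260,165:385],None,fx=3.6,fy=3.6,interpolation=2))
E
```

```text
white top (249, 211) 245.0 (241, 202, 18, 19) [475.  28.  90.] [475.  28.  90.]
green top (347, 227) 66.5 (342, 222, 11, 11) [ 427. -286.   62.] [ 427. -286.   61.]
red top (300, 223) 117.0 (294, 217, 13, 13) [ 439. -136.   62.] [ 440. -136.   59.]
tray top (341, 178) 1991.5 (307, 154, 61, 48) [ 594. -279.   45.] [ 602. -287.   12.]
[array([ 538., -160.,   45.]), array([ 685., -183.,   45.]), array([ 659., -379.,   45.]), array([ 513., -352.,   45.])]
white side (241, 190) 339.5 (234, 177, 16, 26) [466. -29.  90.] [470.  -0.  73.]
green side (243, 252) 110.0 (236, 247, 14, 11) [ 426. -293.   62.] [ 425. -297.   65.]
tray side (306, 252) 2950.5 (275, 222, 68, 59) [ 592. -308.   45.] [ 608. -265.    6.]
[482.  26.  86.] [472.  26.  88.] [453.  26.  88.] table [528. 369.  -4.] [ 195. -460.    5.]
```

View pics/crop.png

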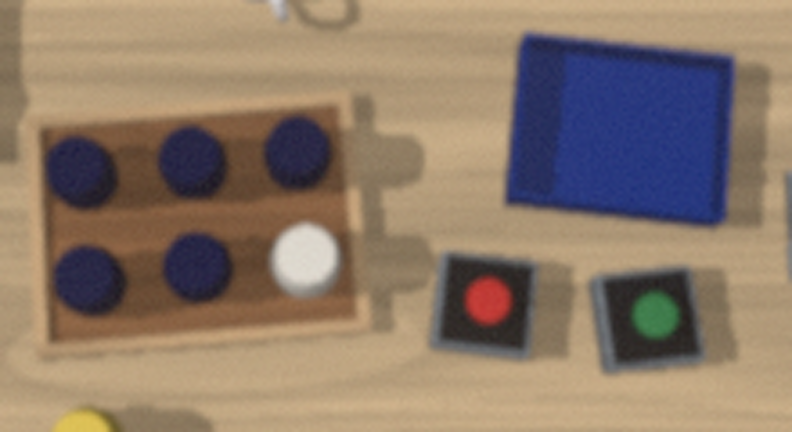

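The crop confirms it: the white jar at top-view (250,211) is the only pale one on the board, with its lid at 88–90 mm. Green is at (347,227) and red at (300,223). The tray's rim corners are visible around (338,176).

I'll shut the fingers and travel high.

```bash
python3 -m crank '[[[-25,-26,0],[0,0,0]],[[-60,-62,0],[0,0,0]],[[-95,-98,0],[0,0,0]],[[-130,-134,0],[0,0,0]],[[-165,-170,0],[0,0,0]]]' 0
python3 -m crank '[[[-35,-36,0],[0,0,0]],[[-70,-72,0],[0,0,0]],[[-105,-108,0],[0,0,0]],[[-140,-144,0],[0,0,0]],[[-175,-180,0],[0,0,0]]]'
python3 - <<'E'
from h import *
t=pickle.load(open('top.pkl','rb'))
c=[plane(t,165+x/3.6,140+y/3.6,45) for x,y in((525,35),(733,58),(720,222),(507,203))]
print(np.round(c),np.mean(c,0).round(),[round(np.linalg.norm(c[i]-c[i-1])) for i in range(4)])
from bench import arm
o=arm.get_obs();from scipy.spatial.transform import Rotation as Q
R=Q.from_quat(o['tool_rot']);print(o['clock'],o['tcp_pos'],R.inv().apply(np.array([476,27,240])-o['tcp_pos']),o['q'])
E
```

```text
clock: 0.6
tcp_pos: [287.1, 388.4, 241.0]
tool_rot: [0.143, 0.99, -0.0, -0.0]
ft_force: [1.5, 0.6, -0.1]
opening: 0.629
grasp_force: 0.0
clock: 1.1
tcp_pos: [403.4, 167.2, 241.2]
tool_rot: [0.143, 0.99, 0.0, -0.0]
ft_force: [1.5, 0.8, 0.6]
opening: 0.171
grasp_force: 0.0
[[ 691. -181.   45.]
 [ 669. -376.   45.]
 [ 512. -354.   45.]
 [ 530. -159.   45.]] [ 601. -267.   45.] [163, 196, 158, 196]
1.1 [403.40859276 167.20797905 241.19558791] [-109.29015965 -113.94565365    1.12616351] [-0.83293327 -0.1087904   0.31521603  1.94077375  0.03445549  1.30418669
  0.75545407]
```

```bash
python3 -m crank '[[[-34,-35,0],[0,0,0]],[[-68,-70,0],[0,0,0]],[[-95,-99,0],[0,0,0]],[[-109,-114,0],[0,0,0]],[[-109,-114,15],[0,0,0]]]'
python3 - <<'E'
from bench import arm
import cv2
o=arm.get_obs();print(o['clock'],o['tcp_pos'],o['opening'])
for n in("top","side"):
    s=arm.snapshot(n);cv2.imwrite(f'pics/{n}2.png',cv2.cvtColor(s['pixels'],4))
E
```

```text
clock: 1.6
tcp_pos: [477.0, 25.8, 227.4]
tool_rot: [0.145, 0.989, 0.0, 0.001]
ft_force: [-0.3, 0.7, 0.3]
opening: 0.003
grasp_force: 0.0
1.6 [476.98763156  25.83070805 227.35321606] 0.003061937678684401
```

View pics/side2.png

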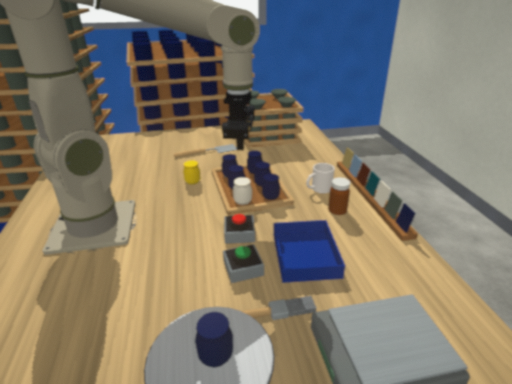

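The shut gripper, tips near (238,145), hangs directly above the white jar at (242,185), and nothing has been disturbed. I'll lower it until the tips are about 28 mm above the lid and hold.

```bash
python3 -m crank '[[[0,0,25],[0,0,0]],[[0,0,50],[0,0,0]],[[0,0,70],[0,0,0]],[[0,0,83],[0,0,0]],[[0,0,89],[0,0,0]]]'
for i in 1 2 3 4 5 6; do python3 -m crank '[[[0,0,0],[0,0,0]],[[0,0,0],[0,0,0]],[[0,0,0],[0,0,0]],[[0,0,0],[0,0,0]],[[0,0,0],[0,0,0]]]' | grep -E 'clock|tcp'; done
```

```text
clock: 2.2
tcp_pos: [474.8, 29.5, 136.5]
tool_rot: [0.143, 0.99, -0.0, -0.001]
ft_force: [0.3, 0.2, -0.3]
opening: 0.007
grasp_force: 0.0
clock: 2.7
tcp_pos: [475.5, 29.1, 137.6]
clock: 3.2
tcp_pos: [475.3, 29.1, 137.2]
clock: 3.7
tcp_pos: [475.3, 29.1, 137.2]
clock: 4.2
tcp_pos: [475.3, 29.1, 137.2]
clock: 4.7
tcp_pos: [475.3, 29.1, 137.2]
clock: 5.2
tcp_pos: [475.3, 29.1, 137.2]
```

```bash
python3 -m crank '[[[0,0,-30],[0,0,0]],[[0,0,-75],[0,0,0]],[[-27,-33,-90],[0,0,0]],[[-54,-66,-90],[0,0,0]],[[-81,-99,-90],[0,0,0]]]'
python3 -m crank '[[[-27,-33,0],[0,0,0]],[[-54,-66,0],[0,0,0]],[[-81,-99,0],[0,0,0]],[[-108,-132,0],[0,0,0]],[[-124,-149,0],[0,0,0]]]'
python3 -m crank '[[[0,0,0],[0,0,0]],[[0,0,0],[0,0,0]],[[0,0,0],[0,0,0]]]'
```

```text
clock: 5.7
tcp_pos: [525.9, -89.9, 228.2]
tool_rot: [0.142, 0.99, 0.0, 0.001]
ft_force: [0.1, -0.3, -0.1]
opening: 0.005
grasp_force: 0.0
clock: 6.2
tcp_pos: [601.7, -270.4, 226.7]
tool_rot: [0.144, 0.99, -0.001, -0.0]
ft_force: [0.2, -0.3, -0.2]
opening: 0.007
grasp_force: 0.0
clock: 6.5
tcp_pos: [601.9, -265.4, 227.2]
tool_rot: [0.142, 0.99, 0.0, -0.0]
ft_force: [0.3, 0.2, 0.7]
opening: 0.003
grasp_force: 0.0
```

```bash
python3 -m crank '[[[0,0,40],[0,0,0]],[[0,0,85],[0,0,0]],[[0,0,125],[0,0,0]],[[0,0,155],[0,0,0]],[[0,0,170],[0,0,0]]]'
for i in 1 2 3 4 5 6; do python3 -m crank '[[[0,0,0],[0,0,0]],[[0,0,0],[0,0,0]],[[0,0,0],[0,0,0]],[[0,0,0],[0,0,0]],[[0,0,0],[0,0,0]]]' | grep -E 'clock|tcp'; done
python3 - <<'E'
from bench import arm
import cv2
s=arm.snapshot('side');cv2.imwrite('pics/side3.png',cv2.cvtColor(s['pixels'],4))
E
```

```text
clock: 7.0
tcp_pos: [600.8, -264.4, 54.7]
tool_rot: [0.142, 0.99, 0.001, -0.002]
ft_force: [0.4, 1.0, -0.5]
opening: 0.009
grasp_force: 0.0
clock: 7.5
tcp_pos: [602.3, -266.9, 58.2]
clock: 8.0
tcp_pos: [601.8, -266.8, 57.2]
clock: 8.5
tcp_pos: [601.8, -266.7, 57.2]
clock: 9.0
tcp_pos: [601.8, -266.8, 57.2]
clock: 9.5
tcp_pos: [601.8, -266.8, 57.2]
clock: 10.0
tcp_pos: [601.8, -266.7, 57.2]
```

View pics/side3.png

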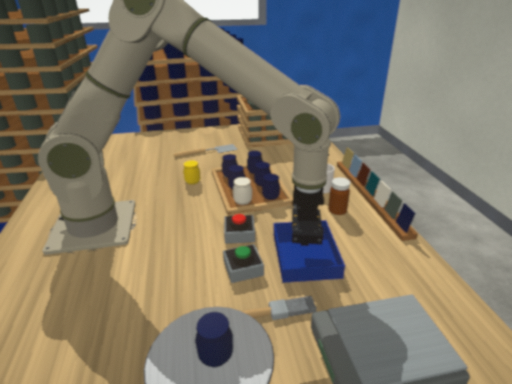

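The tips are over the middle of the tray at about (308,238) and touching nothing. Next I'll go up and across to a point above green.

```bash
python3 -m crank '[[[0,0,-30],[0,0,0]],[[0,0,-75],[0,0,0]],[[10,-4,-100],[0,0,0]],[[45,-19,-100],[0,0,0]],[[85,-36,-100],[0,0,0]]]' |grep tcp
python3 -m crank '[[[35,-14,0],[0,0,0]],[[65,-27,0],[0,0,0]],[[77,-32,0],[0,0,0]],[[77,-32,0],[0,0,0]],[[77,-32,0],[0,0,0]]]'
python3 - <<'E'
from bench import arm
import cv2
from h import *
for n in('top','side'):
    s=arm.snapshot(n);pickle.dump(s,open(n+'4.pkl','wb'));a=cv2.cvtColor(s['pixels'],4);a=a[150:270,250:410] if n=='top' else a[160:300,190:350]
    cv2.imwrite(f'pics/{n}4.png',cv2.resize(a,None,fx=4,fy=4,interpolation=2))
print(arm.get_obs()['tcp_pos'])
E
```

```text
tcp_pos: [510.1, -277.3, 157.9]
clock: 11.05
tcp_pos: [428.6, -285.7, 157.6]
tool_rot: [0.142, 0.99, 0.0, 0.001]
ft_force: [-0.4, 0.0, -0.7]
opening: 0.01
grasp_force: 0.0
[ 428.65186732 -285.71096897  157.28686183]
```

View pics/side4.png

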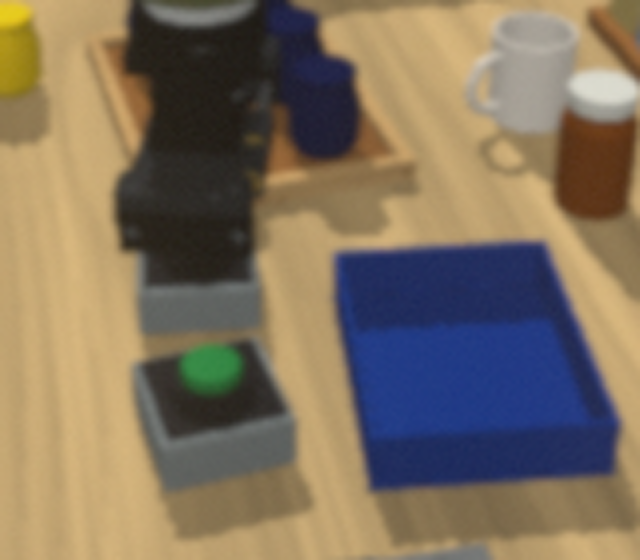

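The crop shows the shut gripper above and behind green, with green at (212,365) in the crop. I'll check where the tips should project.

```bash
python3 - <<'E'
from h import *
for n,b,sc in(('side4',(190,160),4),('top4',(250,150),4)):
    s=pickle.load(open(n+'.pkl','rb'));f=192/np.tan(np.radians(s['fov_y']/2));T=np.linalg.inv(s['cam_to_world'])
    for p in((428.6,-285.7,138),(428.6,-285.7,157),(427,-286.5,62)):
        c=T[:3,:3]@np.array(p)+T[:3,3];u=s['cx']-f*c[0]/c[2];v=s['cy']+f*c[1]/c[2];print(n,p,round(u,1),round(v,1),'crop',round((u-b[0])*sc),round((v-b[1])*sc))
s=pickle.load(open('side4.pkl','rb'))
for v in range(206,228,3):print(v,[int(s['pixels'][v,u].sum()) for u in range(216,262,3)],[depth(s,u,v).round().tolist() for u in(228,236,244)])
E
```

```text
side4 (428.6, -285.7, 138) 242.3 226.0 crop 209 264
side4 (428.6, -285.7, 157) 242.1 219.7 crop 208 239
side4 (427, -286.5, 62) 242.6 250.0 crop 210 360
top4 (428.6, -285.7, 138) 352.8 223.6 crop 411 294
top4 (428.6, -285.7, 157) 354.4 222.8 crop 417 291
top4 (427, -286.5, 62) 347.1 226.8 crop 388 307
206 [488, 272, 189, 168, 132, 124, 124, 120, 126, 125, 123, 132, 143, 239, 371, 350] [[389.0, -360.0, 250.0], [405.0, -367.0, 253.0], [422.0, -370.0, 252.0]]
209 [478, 214, 148, 146, 141, 138, 129, 128, 122, 150, 126, 121, 135, 246, 310, 306] [[387.0, -374.0, 252.0], [403.0, -379.0, 253.0], [420.0, -381.0, 252.0]]
212 [479, 209, 128, 129, 126, 123, 119, 129, 124, 123, 123, 117, 158, 305, 320, 324] [[387.0, -373.0, 244.0], [403.0, -377.0, 244.0], [420.0, -383.0, 246.0]]
215 [480, 236, 115, 104, 104, 104, 100, 98, 96, 94, 99, 103, 134, 321, 421, 445] [[387.0, -371.0, 235.0], [403.0, -376.0, 235.0], [420.0, -381.0, 236.0]]
218 [476, 337, 178, 129, 107, 107, 104, 92, 103, 105, 104, 165, 146, 319, 424, 448] [[387.0, -365.0, 222.0], [404.0, -371.0, 224.0], [420.0, -375.0, 225.0]]
221 [468, 369, 138, 120, 102, 104, 97, 100, 99, 95, 95, 119, 136, 335, 431, 443] [[386.0, -365.0, 215.0], [403.0, -371.0, 216.0], [420.0, -376.0, 217.0]]
224 [472, 456, 419, 302, 137, 113, 110, 93, 97, 95, 97, 111, 205, 453, 454, 438] [[407.0, -136.0, 41.0], [428.0, -157.0, 53.0], [431.0, -297.0, 152.0]]
227 [477, 476, 446, 328, 150, 130, 101, 105, 106, 99, 100, 128, 229, 437, 468, 439] [[405.0, -151.0, 41.0], [428.0, -161.0, 45.0], [431.0, -298.0, 143.0]]
```

The projection agrees with the depth, so the tips are above green. I'll lower to just above the cap, then press gradually.

```bash
python3 -m crank '[[[0,0,30],[0,0,0]],[[0,0,55],[0,0,0]],[[0,0,68],[0,0,0]],[[0,0,71],[0,0,0]],[[0,0,71],[0,0,0]]]'
python3 -m crank '[[[0,0,2],[0,0,0]],[[0,0,4],[0,0,0]],[[0,0,6],[0,0,0]],[[0,0,8],[0,0,0]],[[0,0,8],[0,0,0]]]'
```

```text
clock: 11.65
tcp_pos: [427.5, -286.3, 86.3]
tool_rot: [0.143, 0.99, -0.0, -0.0]
ft_force: [-0.1, -0.5, 0.6]
opening: 0.005
grasp_force: 0.0
clock: 12.15
tcp_pos: [427.6, -286.2, 78.4]
tool_rot: [0.143, 0.99, -0.0, 0.0]
ft_force: [1.4, 1.1, 2.7]
opening: 0.005
grasp_force: 1.5
```

Contact is made and the cap is partly down. I'll continue in small steps to the stop.

```bash
python3 -m crank '[[[0,0,1],[0,0,0]],[[0,0,2],[0,0,0]],[[0,0,3],[0,0,0]],[[0,0,3],[0,0,0]],[[0,0,3],[0,0,0]]]'
python3 -m crank '[[[0,0,1],[0,0,0]],[[0,0,1.5],[0,0,0]],[[0,0,1.5],[0,0,0]],[[0,0,1.5],[0,0,0]]]'
```

```text
clock: 12.65
tcp_pos: [427.6, -286.3, 75.4]
tool_rot: [0.143, 0.99, -0.0, 0.0]
ft_force: [2.6, -0.5, 5.7]
opening: 0.007
grasp_force: 2.3
clock: 13.05
tcp_pos: [427.6, -286.3, 74.9]
tool_rot: [0.143, 0.99, 0.0, 0.001]
ft_force: [-2.2, 3.2, 20.7]
opening: 0.001
grasp_force: 10.2
```

The force jumped to 21 N with the TCP at 74.9 mm, so the button is on its stop. I'll release and draw away.

```bash
python3 -m crank '[[[0,0,-4],[0,0,0]],[[0,0,-10],[0,0,0]],[[0,0,-20],[0,0,0]],[[0,0,-50],[0,0,0]],[[0,0,-90],[0,0,0]]]' |grep -E 'clock|tcp|force'
python3 -m crank '[[[0,0,-30],[0,0,0]],[[0,0,-60],[0,0,0]],[[0,0,-70],[0,0,0]],[[0,0,-70],[0,0,0]],[[0,0,-70],[0,0,0]]]'
python3 -m crank '[[[0,0,0],[0,0,0]],[[0,0,0],[0,0,0]],[[0,0,0],[0,0,0]],[[0,0,0],[0,0,0]],[[0,0,0],[0,0,0]]]' |grep -E 'clock|tcp|force'
python3 - <<'E'
from bench import arm
from h import *
s=arm.snapshot('side');cv2.imwrite('pics/side5.png',cv2.cvtColor(s['pixels'],4))
o=pickle.load(open('side.pkl','rb'))
G=((50,120,50),(85,255,255));print(cen(o,G,(228,240,258,262))[:4],cen(s,G,(228,240,258,262))[:4])
E
```

```text
clock: 13.55
tcp_pos: [425.4, -285.6, 163.5]
ft_force: [1.4, -0.2, -0.4]
grasp_force: 0.0
clock: 14.05
tcp_pos: [426.6, -285.8, 232.6]
tool_rot: [0.143, 0.99, 0.0, -0.001]
ft_force: [-0.1, -0.8, -0.5]
opening: 0.004
grasp_force: 0.0
clock: 14.55
tcp_pos: [427.1, -286.2, 233.6]
ft_force: [-1.3, -0.3, -0.2]
grasp_force: 0.0
(242.52727272727273, 251.8121212121212, 110.0, (236, 247, 14, 11)) (242.44294294294292, 251.7927927927928, 111.0, (235, 247, 15, 11))
```

View pics/side5.png

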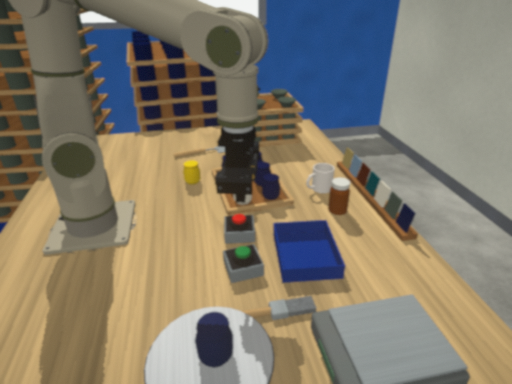

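The green cap is back up at (242,252), the same place as at the start. The arm is clear and everything else stands where it was.

```bash
python3 -c "from bench import arm; print(arm.job_done())"
```

```text
the job is handed in; nothing more can be done
None
```

I pointed at the white jar and then the middle of the blue tray for over two seconds each, pressed the green button fully down and let it come back up, drew the arm away, and handed the job in at about 14.6 s.

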